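# Load the drained cell holder into the photometer

## Robot

A 6-joint arm with a two-finger parallel gripper is mounted at the origin on the work surface. World frame = base frame: x ahead of the robot, y to its left, z up, the work surface at z = 0. Lengths are in m, angles in rad, forces in N, time in s.
With the tool pointing down it reaches from about 0.325 to 0.775 m from the base axis. Payload 5.5 kg.
Tool frame: the origin (TCP) lies at the very end of the fingers, on their centre line; the grasp point (between the pads) lies r.tcp_to_grasp behind it (r.tcp_to_grasp is the distance from the TCP to the grasp point, in m); z points along the fingers, x is the direction in which the jaws open and shut, and the axes are right-handed (so a half turn about z gives the same grasp; the last joint's range is limited). The gripper opens to 88 mm and grips with 3 to 60 N. Pads are 20 mm wide; open, the fingers measure 115 mm over their backs; the gripper's body (75 mm by 178 mm) begins 61 mm behind the grasp point.
Start: joints at [1.127, 0.091, 1.231, -0, 1.82, -0.057], TCP at [0.226, 0.556, 0.223] pointing down, gripper open.
Joint ranges: [-2.87, 2.87], [-0.86, 2.18], [0.17, 2.46], [-1.51, 4.65], [0.06, 2.69], [-2.65, 2.65]. Speed limits (rad/s): [2.57, 2.57, 3.01, 3.14, 3.14, 3.14].

## Interface

Orientations are given as a unit quaternion [x, y, z, w].
In Python, from bench import r gives the robot as it stands.
- The arm moves only by the shell command python3 -m handwheel 'ROWS' [FORCE]. ROWS is JSON, a list of rows, each a list of 3 entries, a list of its own where there are three numbers: the opening in per cent of the stroke, from 0 (shut) to 100 (fully open), then the shift along the tool's x, y, z normalised to -1 to 1, where 1 is 0.1 m, then the turn, a rotation vector about the tool's x, y, z normalised to -1 to 1, where 1 is 45 degrees. A call has 1 to 20 rows; each row shifts and turns the pose as measured when the row begins, along the tool's axes as they then stand; what a row does not reach is not made up. A row lasts 1/10 s, in which the tool goes at most 50 mm and 8.59 degrees, less where a joint would pass 70% of its speed; a pose out of reach is approached as far as the arm can. A call with a number of a shift or a turn outside -1 to 1 is refused whole. A call with a gripper value outside its range is refused whole. The fingers move at their own pace and stop on an object; FORCE is the grip in N (left out, the last holds). Time passes only in rows, so rows that do not move let the fingers close. It gives the time, the measured TCP pose, the force and the opening at its end, in the units of the state.
- r.get_obs(): the state, without advancing time (a new reading comes with each control period).
- r.grab_frame(name): name is "side" or "top" or "wrist"; returns the picture (420x560x3 uint8, blue, green, red); there is no depth.
- r.camera_info(name): a dict with "mtx" (3x3 intrinsics, pixels), "pose" (4x4, takes a point from camera to world coordinates). Camera axes: x right, y down, z forward; pixel columns grow to the right and rows downward; lengths in m; the calibration is good to about 2 mm. A picture is of the moment at which its call begins: read the wrist's pose just before it. camera_info takes no time and is no camera call; for the wrist camera it gives the pose at the moment of the call.
- r.job_done(): hands the job in, once; it reports no verdict.
The state is a dict: "time": time; "joints": joint angles; "qd": joint speeds; "joint_torque": joint torques, N m; "tcp_pos": TCP position; "tool_rot": TCP orientation; "contact_force": force on the tool from outside, world axes, zero at the start; "torque": the same for the moment, N m; "opening": finger opening in m.
Only numpy, scipy, OpenCV 4.12 (cv2) and the standard library are available. Lean on these libraries where they do the work, as an engineer would, in place of code of your own. Each camera call takes 0.05 s, during which the arm holds its last target. There are 200 camera calls.

## Task

Lift the round cell holder up and off its hook on the drain stand and lower it gently, not dropping it, upright and fully down into the socket of the photometer's drawn-out carriage. Then let go and push the carriage fully home. Leave the square holder hanging where it is and do not disturb the bottle, jar or beaker.

Things in the scene. Friction and masses are not known exactly. Their poses are not given: they have to be found in the camera images.
- stand: Fixed drain stand, origin under it on the bench. Drip tray 170 (x) by 250 (y) mm, rim 18 mm high, centred at x = -20 mm. From a post and cross bar at x = +20 two flat steel strip hooks, 16 mm wide, 3 mm thick, run to -x at y = -75 and +75; top faces 125 mm above the bench. At x = -70 each ends in a lip standing 10 mm above the strip. Nothing of the stand is higher.
- hook_a (a point): Foot of the upturned lip of the hook at the stand's y = +75 mm, on the strip's top face; axes of the stand. A holder's bail bar lies across the strip 20 to 30 mm behind (+x) this point. To free it: lift it 11 to 28 mm (19 is best: the bar clears the lip, the body below stays off the strip), then move it at least 50 mm in the stand's -x direction.
- hook_b (a point): The same on the hook at the stand's y = -75 mm. Which holder hangs on which hook varies.
- round_holder_grip (a point): Centre of the round holder's grip, a black block 16 (x) by 26 (y) by 44 (z) mm, pinched from above across x. Loose, about 0.16 kg; z up. Under the grip a bail bar 10 (x) by 52 (y) by 6 mm, under it a window 44 wide, 32 high for the hook strip, then the dark steel body, 44 mm diameter, 50 high. Hanging, this point is 153 mm above the bench; x axis within 0.1 rad of the stand's.
- round_holder_foot (a point): Centre of the flat underside of the round holder, 110 mm below the centre of its grip. Same axes as the grip.
- square_holder_grip (a point): Centre of the grip of the square holder, to be left hanging: the same as the round one, but its body is a 46 by 46 mm square block.
- photometer: Fixed bench photometer, origin under it on the bench, front to -x. Grey bed 310 (x, from -135 to +175 mm) by 130 (y) by 24 mm high; on its rear half a white housing, top 109 mm above the bench, with a reading bay 90 mm wide, open to the front and above; its walls begin at x = +14 mm. The carriage slides along x into the bay.
- carriage (a joint): How far the carriage is drawn out to the photometer's -x, in m: 0 fully home against a stop, up to 0.095; it starts 0.06 to 0.09 out. It stays where it is left (about 3 N friction, no spring).
- socket (a point): Centre of the floor of the round socket in the carriage, 35.5 mm above the bench; moves with the carriage, axes of the photometer. Carriage: a black block 76 by 76 mm, its top 30 mm above this point; socket 48 mm diameter, 30 mm deep, mouth slightly chamfered. A tongue runs 50 mm forward (-x) from the block to the push plate.
- push_plate (a point): Centre of the front face of the carriage's upright push plate, 90 mm in front (-x) of the socket's centre, 49.5 mm above the bench; moves with the carriage. Plate 60 (y) by 45 (z) by 6 mm. Push it towards the photometer's +x.
- reagent_bottle: Amber reagent bottle, 60 mm diameter, 130 mm high, origin at its underside; leave alone.
- small_jar: White plastic jar, 40 mm diameter, 55 mm high, origin at its underside; leave alone.
- beaker: Glass beaker, 56 mm diameter, 70 mm high, origin at its underside; leave alone.

How it is judged:
By the outcome, as a careful person would: the job done as asked, in the order asked, and still so for the second after the job is handed in, with the robot touching nothing.
It also fails if it takes over 64 s, if anything falls off the work surface, if the arm or the gripper's body presses on something with over 40 N, if the wrist force passes 120 N, or if a joint passes its speed limit or range.

## Working session

There is one attempt and no reset: what is moved stays moved. The work goes in short steps, Python scripts to look and compute and a shell command to move; the robot and the scene stay as the last step left them, time stands still between calls to the robot, and variables do not carry over. Pictures are saved under pics/ and viewed, about 8 in all and at most 12, crops included, and the job is handed in when it is done.

```bash
mkdir -p pics; ls
python3 - <<'E'
from bench import r
import cv2,numpy as np
np.set_printoptions(precision=4,suppress=True)
o=r.get_obs();print(o, r.tcp_to_grasp)
for n in("top","side","wrist"):
    c=r.camera_info(n);print(n,c["mtx"],c["pose"])
    cv2.imwrite(f"pics/{n}0.png",r.grab_frame(n))
E
```

```text
pics
{'time': 0.0, 'joints': array([ 1.1273,  0.0918,  1.2319, -0.    ,  1.8198, -0.0567]), 'qd': array([ 0.0003,  0.0007, -0.0004,  0.002 , -0.0001, -0.0008]), 'joint_torque': array([  0.0014, -44.6441, -40.6459,   0.07  ,   0.0288,  -0.0001]), 'tcp_pos': array([0.2262, 0.5554, 0.2215]), 'tool_rot': array([ 0.8298,  0.558 , -0.0008,  0.0005]), 'contact_force': array([-0.5981,  0.3961,  0.444 ]), 'torque': array([-0.0185, -0.0252, -0.0093]), 'opening': 0.08761004140831068} 0.0187
top [[513.6549   0.     283.1897]
 [  0.     513.6549 203.5163]
 [  0.       0.       1.    ]] [[-0.0256 -0.9882  0.1511  0.4147]
 [-0.9992  0.0298  0.0258 -0.0285]
 [-0.03   -0.1503 -0.9882  1.0189]
 [ 0.      0.      0.      1.    ]]
side [[421.9302   0.     274.5042]
 [  0.     421.9302 208.933 ]
 [  0.       0.       1.    ]] [[ 0.9434 -0.2007  0.2641  0.3568]
 [-0.3315 -0.539   0.7744 -0.6391]
 [-0.0131 -0.8181 -0.575   0.6031]
 [ 0.      0.      0.      1.    ]]
wrist [[295.4017   0.     280.0124]
 [  0.     295.4017 212.1838]
 [  0.       0.       1.    ]] [[ 0.3764  0.887   0.2674  0.1519]
 [ 0.9264 -0.3598 -0.1106  0.586 ]
 [-0.0019  0.2894 -0.9572  0.3837]
 [ 0.      0.      0.      1.    ]]
```

View pics/top0.png

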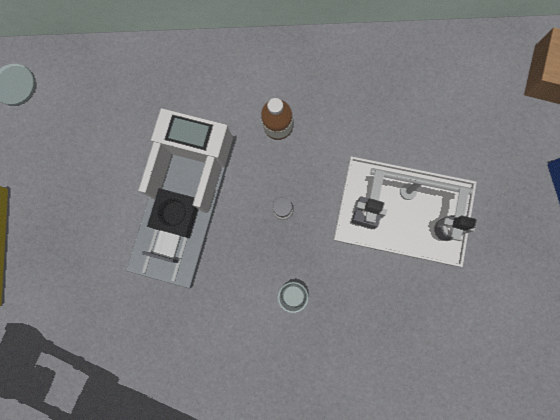

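View pics/side0.png

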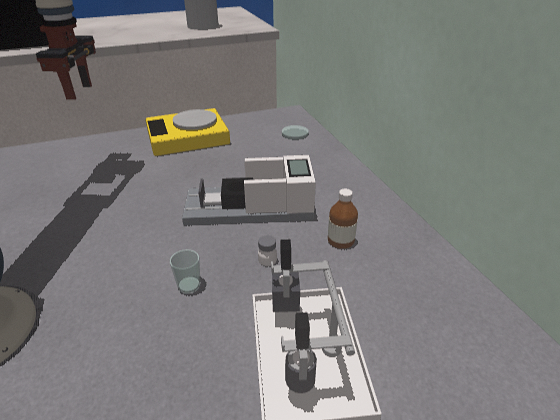

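The top view shows the photometer at left, with its socket near (174,212). The stand is at right, with the square holder near (370,208) and the round one near (462,224). I'll enlarge both regions.

Run:
```python
import cv2,numpy as np
t=cv2.imread("pics/top0.png")
# photometer crop x 120-240,y 100-290 ; stand crop x330-480,y150-270
a=cv2.resize(t[105:290,122:242],None,fx=3.2,fy=3.2,interpolation=cv2.INTER_CUBIC)
b=cv2.resize(t[150:270,334:479],None,fx=2.8,fy=2.8,interpolation=cv2.INTER_CUBIC)
h=max(a.shape[0],b.shape[0]);o=np.zeros((h,a.shape[1]+b.shape[1],3),np.uint8)
o[:a.shape[0],:a.shape[1]]=a;o[:b.shape[0],a.shape[1]:]=b
o=cv2.convertScaleAbs(o,alpha=1.4,beta=20)
print(o.shape,a.shape);cv2.imwrite("pics/crop1.png",o)
```

```text
(592, 790, 3) (592, 384, 3)
```

View pics/crop1.png

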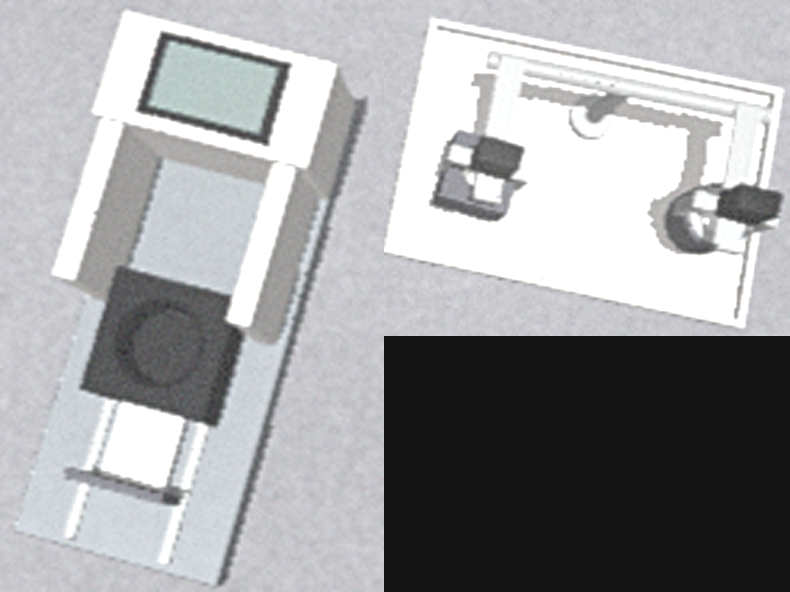

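```bash
cat > h.py <<'E'
from bench import r
import numpy as np
from scipy.spatial.transform import Rotation as R
np.set_printoptions(precision=4,suppress=True)
def bp(uv,z,name="top",P=None,K=None):
    c=r.camera_info(name);K=c["mtx"] if K is None else K;P=c["pose"] if P is None else P
    uv=np.atleast_2d(uv).astype(float);d=np.c_[uv,np.ones(len(uv))]@np.linalg.inv(K).T@P[:3,:3].T
    return P[:3,3]+d*((z-P[2,3])/d[:,2])[:,None]
def proj(X,name,P=None):
    c=r.camera_info(name);P=c["pose"] if P is None else P
    q=(np.atleast_2d(X)-P[:3,3])@P[:3,:3]@c["mtx"].T
    return q[:,:2]/q[:,2:]
def fit(loc,w):
    loc=np.array(loc,float);w=np.array(w)[:,:2];lc,wc=loc.mean(0),w.mean(0);a,b=loc-lc,w-wc
    th=np.arctan2((a[:,0]*b[:,1]-a[:,1]*b[:,0]).sum(),(a*b).sum())
    M=np.array([[np.cos(th),-np.sin(th)],[np.sin(th),np.cos(th)]]);t=wc-M@lc
    return t,th,np.linalg.norm(loc@M.T+t-w,axis=1)
E
python3 - <<'E'
from h import *
A=lambda p:np.array(p)/3.2+[122,105]
B=lambda p:(np.array(p)-[384,0])/2.8+[334,150]
t=bp(B([(432,18),(782,88),(746,326),(385,253)]),.018)
print("stand",fit([(65,125),(65,-125),(-105,-125),(-105,125)]@np.eye(2)/1000,t))
print("grip top",bp(B([(752,203)]),.175),"square",bp(B([(498,157)]),.175))
s=bp(A([(166,340)]),.0655);print("socket mouth",s)
b=bp(A([(120,266),(215,424),(82,388)]),.0655);print("block",fit(np.array([(38,38),(-38,-38),(-38,38)])/1000,b))
f=bp(A([(16,528),(219,584)]),.024);print("bed front",f,np.linalg.norm(f[0]-f[1]))
p=bp(A([(124,10),(338,65),(96,113),(308,167)]),.109);print("housing top",p, p[0]-p[1],p[0]-p[2])
print("plate top",bp(A([(64,470),(188,495)]),.072))
E
```

```text
stand (array([ 0.5661, -0.2462]), np.float64(-0.2322007670751982), array([0.0007, 0.0008, 0.0007, 0.0005]))
grip top [[ 0.5034 -0.3037  0.175 ]] square [[ 0.535  -0.1576  0.175 ]]
socket mouth [[0.552  0.203  0.0655]]
block (array([0.5501, 0.2035]), np.float64(-0.26944597560288347), array([0.0009, 0.0036, 0.0027]))
bed front [[0.4456 0.3038 0.024 ]
 [0.409  0.18   0.024 ]] 0.12909508335806108
housing top [[0.74   0.2183 0.109 ]
 [0.7026 0.0939 0.109 ]
 [0.6788 0.2338 0.109 ]
 [0.6429 0.1116 0.109 ]] [0.0374 0.1244 0.    ] [ 0.0612 -0.0156  0.    ]
plate top [[0.4768 0.2604 0.072 ]
 [0.4604 0.188  0.072 ]]
```

The poses agree: the stand is at (0.566,-0.246) with yaw -0.232, and the photometer yaw is about -0.285. I'll turn the tool to the stand's yaw while rising a little.

```bash
python3 -m handwheel '[[100,[0,0,-0.05],[0,0,0.18]],[100,[0,0,-0.05],[0,0,0.18]],[100,[0,0,-0.05],[0,0,0.18]],[100,[0,0,-0.05],[0,0,0.18]],[100,[0,0,-0.05],[0,0,0.18]],[100,[0,0,-0.05],[0,0,0.18]],[100,[0,0,-0.05],[0,0,0.18]],[100,[0,0,-0.05],[0,0,0.18]],[100,[0,0,-0.05],[0,0,0.18]],[100,[0,0,-0.05],[0,0,0.18]]]'
cat >> h.py <<'E'
def go(target,yaw=None,n=None):
    o=r.get_obs();M=R.from_quat(o["tool_rot"]);d=M.inv().apply(np.array(target)-o["tcp_pos"])
    print("t",round(o["time"],2),"tcp",o["tcp_pos"],"F",o["contact_force"],"open",o["opening"])
    print("shift units",d*10)
    if yaw is not None:
        G=R.from_matrix([[np.cos(yaw),np.sin(yaw),0],[np.sin(yaw),-np.cos(yaw),0],[0,0,-1]])
        print("turn units",(M.inv()*G).as_rotvec()/(np.pi/4))
E
python3 -c "
from h import *
go([.495,-.300,.27],-.232)"
```

```text
time: 1.15
tcp_pos: [0.2257, 0.5543, 0.2674]
tool_rot: [0.99, -0.142, -0.002, 0.006]
contact_force: [1.0, 0.5, -0.6]
opening: 0.0878
t 1.15 tcp [0.2257 0.5543 0.2674] F [ 0.954   0.5063 -0.6361] open 0.0878356543563973
shift units [4.9907 7.4385 0.0556]
turn units [ 0.0157  0.003  -0.0682]
```

```bash
python3 -m handwheel '[[100,[0.26,0.39,0],[0.015,0,-0.06]],[100,[0.26,0.39,0],[0,0,0]],[100,[0.26,0.39,0],[0,0,0]],[100,[0.26,0.39,0],[0,0,0]],[100,[0.26,0.39,0],[0,0,0]],[100,[0.26,0.39,0],[0,0,0]],[100,[0.26,0.39,0],[0,0,0]],[100,[0.26,0.39,0],[0,0,0]],[100,[0.26,0.39,0],[0,0,0]],[100,[0.26,0.39,0],[0,0,0]],[100,[0.26,0.39,0],[0,0,0]],[100,[0.26,0.39,0],[0,0,0]],[100,[0.26,0.39,0],[0,0,0]],[100,[0.26,0.39,0],[0,0,0]],[100,[0.26,0.39,0],[0,0,0]],[100,[0.26,0.39,0],[0,0,0]],[100,[0.26,0.39,0],[0,0,0]],[100,[0.26,0.39,0],[0,0,0]],[100,[0,0,0],[0,0,0]]]'
python3 - <<'E'
from h import *
import cv2
go([.495,-.300,.27],-.232)
c=r.camera_info("wrist");np.save("w1.npy",c["pose"]);cv2.imwrite("pics/w1.png",r.grab_frame("wrist"))
E
```

```text
time: 3.05
tcp_pos: [0.5159, -0.2713, 0.258]
tool_rot: [0.993, -0.12, -0.005, 0.004]
contact_force: [-0.3, -0.2, -0.4]
opening: 0.0875
t 3.05 tcp [ 0.5159 -0.2713  0.258 ] F [-0.3029 -0.1502 -0.3614] open 0.08749828785787657
shift units [-0.1357  0.3293 -0.1157]
turn units [ 0.0106  0.0118 -0.0099]
```

View pics/w1.png

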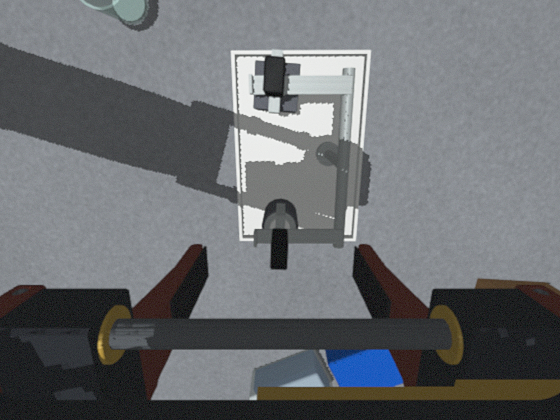

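The wrist view shows the round holder's black grip at about (280,255), with the strip running right from (258,237) to the cross bar. I'll enlarge it to measure.

Run:
```python
from h import *
import cv2
i=cv2.imread("pics/w1.png")[190:280,235:355]
i=cv2.convertScaleAbs(cv2.resize(i,None,fx=6,fy=6,interpolation=cv2.INTER_CUBIC),alpha=2,beta=30);cv2.imwrite("pics/w1c.png",i)
P=np.load("w1.npy");print(P[:3,3]);
print(bp([(280,255)],.175,"wrist",P), bp([(257,237)],.135,"wrist",P))
def top(c,th,z=.175):
    M=np.array([[np.cos(th),-np.sin(th)],[np.sin(th),np.cos(th)]])
    q=np.array([(8,13),(8,-13),(-8,-13),(-8,13)])/1000@M.T+c
    return proj(np.c_[q,np.full(4,z)],"wrist",P)
print((top([.5045,-.3065],-.232)-[235,190])*6)
```

```text
[ 0.5362 -0.1926  0.4195]
[[ 0.5061 -0.3059  0.175 ]] [[ 0.4828 -0.299   0.135 ]]
[[313.8299 316.4677]
 [313.772  472.7194]
 [209.7116 472.8698]
 [206.722  316.7332]]
```

View pics/w1c.png

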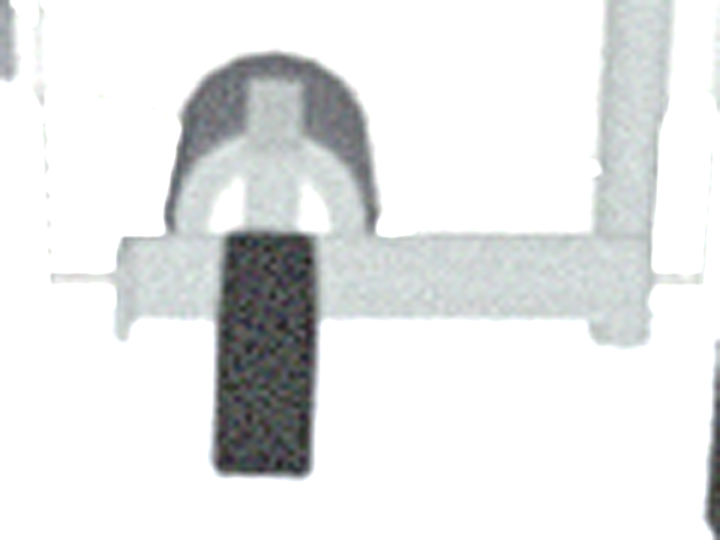

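The predicted grip top matches the picture, so the centre is (0.5046,-0.3065). Next I'll align above it.

```bash
python3 -c "
from h import *
go([.5047,-.3065,.20],-.232)"
```

```text
t 3.1 tcp [ 0.5156 -0.2692  0.2591] F [-1.2282  0.5281  0.3411] open 0.08775864714258697
shift units [-0.0125  0.3835  0.5941]
turn units [ 0.0096  0.0108 -0.0083]
```

```bash
python3 -m handwheel '[[100,[0,0.2,0.05],[0.01,0.01,-0.01]],[100,[0,0.15,0.15],[0,0,0]],[100,[-0.01,0.03,0.2],[0,0,0]],[100,[0,0,0.15],[0,0,0]],[100,[0,0,0],[0,0,0]]]'
python3 -c "
from h import *
go([.5047,-.3065,.140],-.232)"
```

```text
time: 3.6
tcp_pos: [0.5049, -0.3039, 0.2017]
tool_rot: [0.994, -0.114, 0.0, -0.001]
contact_force: [-0.5, -0.7, -0.1]
opening: 0.0878
t 3.6 tcp [ 0.5049 -0.3039  0.2017] F [-0.4505 -0.718  -0.1159] open 0.08777291493683026
shift units [0.004  0.0272 0.6167]
turn units [-0.0023 -0.0001  0.005 ]
```

```bash
python3 -m handwheel '[[100,[0,0.03,0.2],[0,0,0]],[100,[0,0,0.2],[0,0,0]],[100,[0,0,0.15],[0,0,0]],[100,[0,0,0.05],[0,0,0]],[100,[0,0,0],[0,0,0]]]'
python3 -c "
from h import *
go([.5047,-.3065,.140],-.232)"
```

```text
time: 4.1
tcp_pos: [0.5048, -0.3037, 0.1429]
tool_rot: [0.994, -0.112, 0.002, -0.0]
contact_force: [0.2, -0.5, 0.2]
opening: 0.0876
t 4.1 tcp [ 0.5048 -0.3037  0.1429] F [ 0.2028 -0.51    0.2095] open 0.08761818327632864
shift units [0.0049 0.0271 0.0292]
turn units [-0.0008 -0.0055  0.0094]
```

```bash
python3 -m handwheel '[[60,[0,0.03,0.03],[0,0,0]],[40,[0,0,0],[0,0,0]],[26,[0,0,0],[0,0,0]],[0,[0,0,0],[0,0,0]],[0,[0,0,0],[0,0,0]],[0,[0,0,0],[0,0,0]],[0,[0,0,0],[0,0,0]],[0,[0,0,0],[0,0,0]],[0,[0,0,0],[0,0,0]]]' 25
python3 -c "
from h import *
go([.5047,-.3065,.159],-.232)"
```

```text
time: 5.0
tcp_pos: [0.5055, -0.3077, 0.1441]
tool_rot: [0.994, -0.112, 0.005, 0.001]
contact_force: [-0.0, -0.3, 0.1]
opening: 0.0192
t 5.0 tcp [ 0.5055 -0.3077  0.1441] F [-0.0327 -0.3408  0.0683] open 0.019191484519803795
shift units [-0.009  -0.0099 -0.149 ]
turn units [ 0.002  -0.0128  0.0096]
```

```bash
python3 -m handwheel '[[0,[0,0,0],[0,0,0]],[0,[0,0,0],[0,0,0]],[0,[0,0,0],[0,0,0]],[0,[0,0,0],[0,0,0]]]' 25
python3 -c "
from h import *
go([.5047,-.3065,.159],-.232)"
```

```text
time: 5.4
tcp_pos: [0.5055, -0.3077, 0.1441]
tool_rot: [0.994, -0.112, 0.005, 0.001]
contact_force: [0.6, -0.4, 0.9]
opening: 0.0158
t 5.4 tcp [ 0.5055 -0.3077  0.1441] F [ 0.6228 -0.3991  0.9091] open 0.015846955975585192
shift units [-0.0085 -0.0098 -0.1493]
turn units [ 0.0021 -0.0126  0.0096]
```

Gripped at a 15.8 mm opening. Now I lift 19 mm.

```bash
python3 -m handwheel '[[0,[0,0,-0.05],[0,0,0]],[0,[0,0,-0.05],[0,0,0]],[0,[0,0,-0.05],[0,0,0]],[0,[0,0,-0.04],[0,0,0]],[0,[0,0,0],[0,0,0]]]' 30
python3 -c "
from h import *
go([.5055-.065*.973,-.3077+.065*.23,.1632],-.232)"
```

```text
time: 5.9
tcp_pos: [0.5051, -0.3075, 0.1643]
tool_rot: [0.994, -0.112, 0.004, 0.001]
contact_force: [-0.6, -0.2, -0.7]
opening: 0.0163
t 5.9 tcp [ 0.5051 -0.3075  0.1643] F [-0.5832 -0.2189 -0.7037] open 0.016296430030542496
shift units [-0.6457 -0.0036  0.0047]
turn units [ 0.0015 -0.0115  0.0096]
```

```bash
python3 -m handwheel '[[0,[-0.1,0,0],[0,0,0]],[0,[-0.15,0,0],[0,0,0]],[0,[-0.15,0,0],[0,0,0]],[0,[-0.15,0,0],[0,0,0]],[0,[-0.15,0,0],[0,0,0]],[0,[0,0,0],[0,0,0]]]'
python3 -c "
from h import *
go([.44,-.29,.26],-.232)"
```

```text
time: 6.5
tcp_pos: [0.4316, -0.2903, 0.1624]
tool_rot: [0.994, -0.112, 0.003, 0.001]
contact_force: [-0.1, -0.7, -1.8]
opening: 0.016
t 6.5 tcp [ 0.4316 -0.2903  0.1624] F [-0.1359 -0.7385 -1.8147] open 0.01603914220460705
shift units [ 0.0875 -0.021  -0.9756]
turn units [ 0.001  -0.0083  0.0101]
```

```bash
python3 -m handwheel '[[0,[0,0,-0.15],[0,0,0]],[0,[0,0,-0.25],[0,0,0]],[0,[0,0,-0.25],[0,0,0]],[0,[0,0,-0.2],[0,0,0]],[0,[0,0,-0.1],[0,0,0]],[0,[0,0,0],[0,0,0]]]'
python3 - <<'E'
from h import *
import cv2
go([.52,.15,.26],-.232)
P=r.camera_info("wrist")["pose"]
a=r.grab_frame("wrist");b=r.grab_frame("side")
cv2.imwrite("pics/lift.png",np.hstack([cv2.resize(a,(400,300)),cv2.resize(b,(400,300))]))
E
```

```text
time: 7.1
tcp_pos: [0.4319, -0.29, 0.2648]
tool_rot: [0.994, -0.112, 0.004, 0.001]
contact_force: [-0.1, 0.2, -0.6]
opening: 0.0158
t 7.1 tcp [ 0.4319 -0.29    0.2648] F [-0.1497  0.191  -0.6166] open 0.015828773599602212
shift units [-0.1179 -4.4862  0.0409]
turn units [ 0.0015 -0.0113  0.0104]
```

View pics/lift.png

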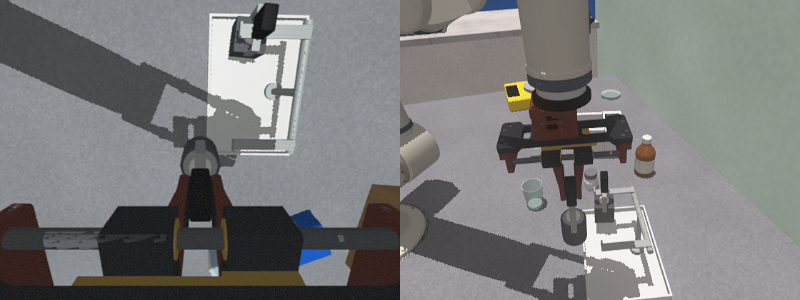

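The holder is free, in the jaws and upright, and the square one is still hanging. Next I travel to the photometer side.

```bash
python3 -m handwheel '[[0,[0,-0.15,0],[0,0,0]],[0,[0,-0.3,0],[0,0.01,0]],[0,[-0.02,-0.35,0],[0,0,0]],[0,[-0.02,-0.35,0],[0,0,0]],[0,[-0.02,-0.35,0],[0,0,0]],[0,[-0.02,-0.35,0],[0,0,0]],[0,[-0.02,-0.35,0],[0,0,0]],[0,[-0.02,-0.35,0],[0,0,0]],[0,[0,-0.35,0],[0,0,0]],[0,[0,-0.35,0],[0,0,0]],[0,[0,-0.35,0],[0,0,0]],[0,[0,-0.3,0],[0,0,0]],[0,[0,-0.2,0],[0,0,0]],[0,[0,-0.1,0],[0,0,0]],[0,[0,0,0],[0,0,0]]]'
python3 - <<'E'
from h import *
import cv2
go([.545,.203,.26],-.232)
P=r.camera_info("wrist")["pose"];np.save("w2.npy",P)
a=r.grab_frame("wrist");cv2.imwrite("pics/w2.png",a)
E
```

```text
time: 8.7
tcp_pos: [0.5058, 0.1523, 0.2419]
tool_rot: [0.994, -0.11, -0.01, -0.002]
contact_force: [-0.3, -1.0, -1.3]
opening: 0.0159
t 8.7 tcp [0.5058 0.1523 0.2419] F [-0.2733 -1.0084 -1.3412] open 0.01590938025847309
shift units [ 0.2678 -0.5807 -0.1844]
turn units [-0.0032  0.0255  0.0153]
```

View pics/w2.png

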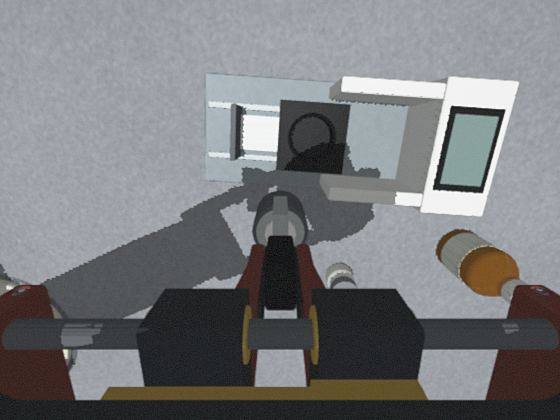

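The socket ring is at about (312,136), the block's corners at (280,100), (350,103) and (277,170), and the plate at (236,131). I'll refine with an overlay.

Run:
```python
from h import *
import cv2
P=np.load("w2.npy")
b=bp([(312,136),(280,100),(350,103),(277,170)],.0655,"wrist",P);print(b)
f=fit(np.array([(-38,38),(38,38),(-38,-38)])/1000,b[1:]);print("block",f)
bd=bp([(207,74),(206,181)],.024,"wrist",P);print("bed",bd,np.linalg.norm(bd[0]-bd[1]),np.arctan2(bd[1,0]-bd[0,0],bd[0,1]-bd[1,1]))
i=cv2.imread("pics/w2.png")
c,th=f[0],f[1]
S=5;o=np.array([200,70]);im=cv2.convertScaleAbs(cv2.resize(i[70:190,200:360],None,fx=S,fy=S,interpolation=cv2.INTER_CUBIC),alpha=1.8,beta=20)
def draw(c,col):
  for rad in(.024,):
    a=np.linspace(0,2*np.pi,80);q=np.c_[c[0]+rad*np.cos(a),c[1]+rad*np.sin(a),np.full(80,.0655)]
    cv2.polylines(im,[((proj(q,"wrist",P)-o+.5)*S-.5).astype(int)],True,col,1)
  M=np.array([[np.cos(-.285),-np.sin(-.285)],[np.sin(-.285),np.cos(-.285)]])
  q=np.array([(38,38),(38,-38),(-38,-38),(-38,38)])/1000@M.T+c
  cv2.polylines(im,[((proj(np.c_[q,np.full(4,.0655)],"wrist",P)-o+.5)*S-.5).astype(int)],True,col,1)
draw(b[0,:2],(0,255,0))
cv2.imwrite("pics/w2c.png",im)
```

```text
[[0.5508 0.21   0.0655]
 [0.5243 0.2543 0.0655]
 [0.5969 0.2349 0.0655]
 [0.5045 0.1815 0.0655]]
block (array([0.5509, 0.2081]), np.float64(-0.2620832026519759), array([0.0004, 0.0005, 0.0004]))
bed [[0.446  0.3045 0.024 ]
 [0.4078 0.1816 0.024 ]] 0.12871549279013433 -0.30078556397601164
```

View pics/w2c.png

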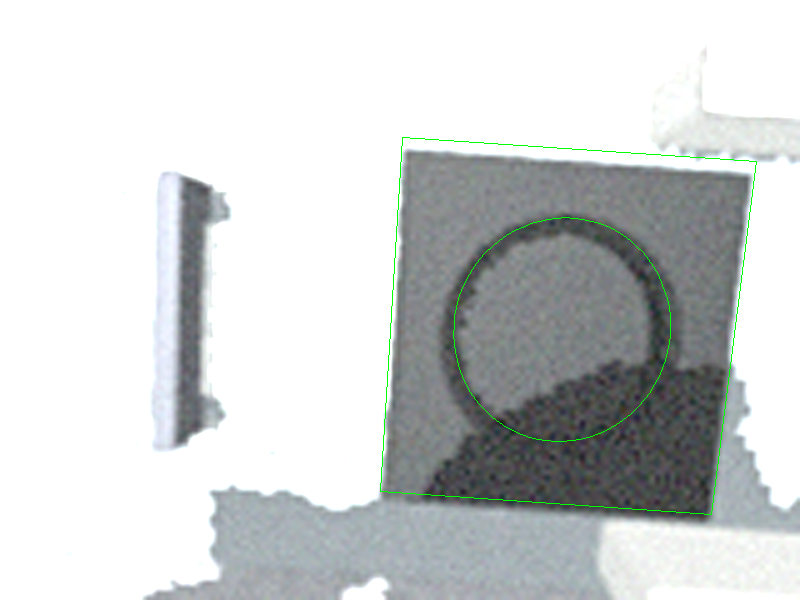

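The ring centre lies about 1 mm below the overlay, so the socket is near (0.550,0.209), but the top view says y≈0.204. I'll approach closer, squaring up, and compare holder against ring directly.

```bash
python3 -m handwheel '[[0,[0.1,-0.2,0],[0,0.02,0.01]],[0,[0.15,-0.25,0.05],[0,0,0]],[0,[0.05,-0.15,0.15],[0,0,0]],[0,[0,0,0.1],[0,0,0]],[0,[0,0,0],[0,0,0]],[0,[0,0,0],[0,0,0]]]'
python3 - <<'E'
from h import *
go([.5505,.207,.195],-.232)
E
```

```text
time: 9.35
tcp_pos: [0.5482, 0.1986, 0.2089]
tool_rot: [0.993, -0.118, -0.003, 0.001]
contact_force: [-0.8, 0.8, -1.8]
opening: 0.0159
t 9.35 tcp [0.5482 0.1986 0.2089] F [-0.8312  0.8467 -1.7976] open 0.015943001142419033
shift units [ 0.004  -0.0873  0.1392]
turn units [ 0.0024  0.0072 -0.005 ]
```

```bash
python3 -m handwheel '[[0,[0,-0.05,0.06],[0,0.007,-0.005]],[0,[0.01,-0.03,0.06],[0,0,0]],[0,[0,0,0],[0,0,0]],[0,[0,0,0],[0,0,0]]]'
python3 - <<'E'
from h import *
import cv2
go([.5505,.207,.195],-.232)
P={n:r.camera_info(n)["pose"].copy() for n in("wrist","side","top")}
o=r.get_obs();g=o["tcp_pos"];np.savez("p3.npz",g=g,rot=o["tool_rot"],**P)
for n in P: cv2.imwrite(f"pics/{n}3.png",r.grab_frame(n))
z=R.from_quat(o["tool_rot"]).apply([0,0,1]);foot=g+z*.101;print("foot",foot)
a=np.linspace(0,2*np.pi,60);out=[]
for n,S in(("wrist",4),("side",6)):
    i=cv2.imread(f"pics/{n}3.png");c=proj([.5505,.207,.07],n,P[n])[0].astype(int);w,h=(100,150) if n=="wrist" else (66,100)
    x0,y0=max(0,c[0]-w//2),max(0,c[1]-h//2)
    im=cv2.convertScaleAbs(cv2.resize(i[y0:y0+h,x0:x0+w],None,fx=S,fy=S,interpolation=cv2.INTER_CUBIC),alpha=2,beta=20)
    print(n,x0,y0,im.shape)
    def circ(c,rad,col):
        q=np.c_[c[0]+rad*np.cos(a),c[1]+rad*np.sin(a),np.full(60,c[2])]
        cv2.polylines(im,[((proj(q,n,P[n])-[x0,y0]+.5)*S-.5).astype(int)],True,col,1)
    circ(foot,.022,(0,0,255));circ([.5505,.207,.0655],.024,(0,255,0))
    out.append(im[:600])
cv2.imwrite("pics/c3.png",np.hstack(out))
E
```

```text
time: 9.75
tcp_pos: [0.5507, 0.2051, 0.1975]
tool_rot: [0.993, -0.116, 0.001, 0.001]
contact_force: [-0.4, 0.7, -1.3]
opening: 0.0157
t 9.75 tcp [0.5507 0.2051 0.1975] F [-0.3877  0.6995 -1.2936] open 0.01567194334517012
shift units [-0.0065 -0.0181  0.0249]
turn units [ 0.0016 -0.0027 -0.0019]
foot [0.5509 0.2049 0.0965]
wrist 229 127 (600, 400, 3)
side 203 134 (600, 396, 3)
```

View pics/c3.png

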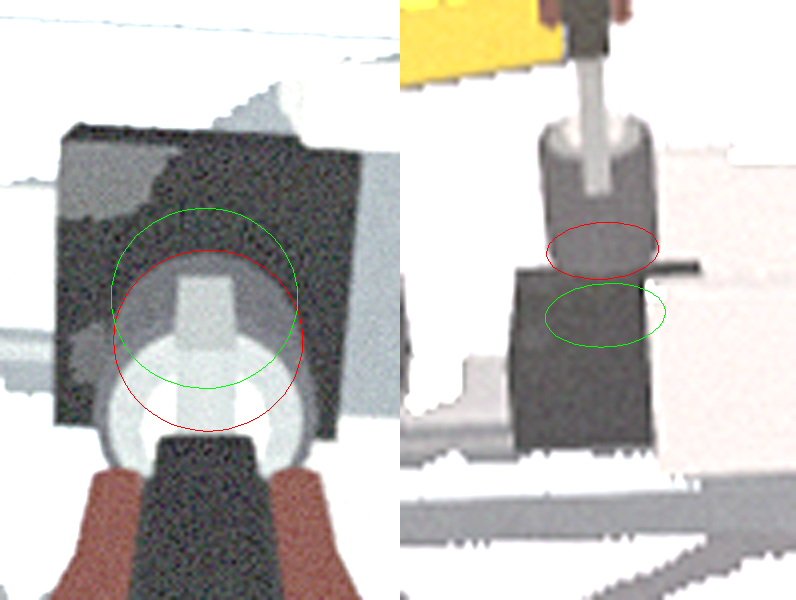

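Run:
```python
from h import *
import cv2
L=np.array([(-38,38),(38,38),(38,-38),(-38,-38)])/1000
D=np.load("p3.npz")
px=lambda p,S,o:(np.array(p)+.5)/S-.5+np.array(o)
b3=bp(px([(62,143),(362,154),(334,440),(56,424)],4,(229,127)),.0655,"wrist",D["wrist"]);print("close",b3,fit(L,b3))
b2=bp(px([(403,152),(752,177),(711,517),(381,493)],5,(200,70)),.0655,"wrist",np.load("w2.npy"));print("w2",b2,fit(L,b2))
print("ring w2",bp(px([(560,333)],5,(200,70)),.0655,"wrist",np.load("w2.npy")))
print("plate w2",bp(px([(160,173),(158,448)],5,(200,70)),.072,"wrist",np.load("w2.npy")))
# enhanced view of initial top, w2 and current wrist
t=cv2.imread("pics/top0.png");w=cv2.imread("pics/wrist3.png")
c=cv2.resize(t[185:275,145:205],None,fx=6,fy=6,interpolation=cv2.INTER_CUBIC)
d=cv2.resize(w[150:250,235:330],None,fx=4.6,fy=4.6,interpolation=cv2.INTER_CUBIC)
h=540;d=cv2.copyMakeBorder(d,0,h-d.shape[0],0,0,cv2.BORDER_CONSTANT)
o=np.hstack([c[:h],cv2.convertScaleAbs(cv2.GaussianBlur(d,(0,0),4),alpha=1.5)]);o=(255*(np.clip(o.astype(float),10,140)-10)/130).astype(np.uint8)
cv2.imwrite("pics/c4.png",o);print(o.shape)
```

```text
close [[0.5255 0.2543 0.0655]
 [0.5972 0.2345 0.0655]
 [0.5752 0.1615 0.0655]
 [0.5043 0.183  0.0655]] (array([0.5506, 0.2083]), np.float64(-0.2864736092140329), array([0.0014, 0.0007, 0.0011, 0.001 ]))
w2 [[0.5245 0.2543 0.0655]
 [0.5966 0.2329 0.0655]
 [0.5764 0.1622 0.0655]
 [0.5036 0.1838 0.0655]] (array([0.5503, 0.2083]), np.float64(-0.2857869612427917), array([0.0012, 0.0014, 0.0011, 0.0014]))
ring w2 [[0.5503 0.2099 0.0655]]
plate w2 [[0.4732 0.261  0.072 ]
 [0.4575 0.2052 0.072 ]]
(540, 797, 3)
```

View pics/c4.png

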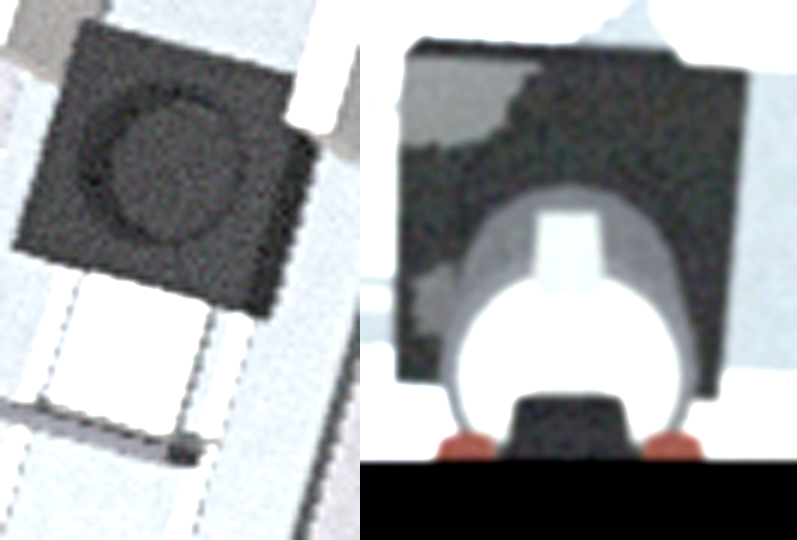

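The wrist fits from two heights agree: socket centre (0.5505,0.208), yaw -0.286. My earlier top-view corners had included the block's side face. Next is a 3 mm correction in y, then a slow descent.

```bash
python3 -m handwheel '[[0,[-0.01,-0.03,0.02],[0,0,0]],[0,[0,0,0.08],[0,0,0]],[0,[0,0,0.08],[0,0,0]],[0,[0,0,0.05],[0,0,0]],[0,[0,0,0],[0,0,0]],[0,[0,0,0],[0,0,0]]]'
python3 - <<'E'
from h import *
go([.5505,.208,.1365],-.232)
E
```

```text
time: 10.5
tcp_pos: [0.5504, 0.2085, 0.172]
tool_rot: [0.993, -0.116, 0.001, 0.001]
contact_force: [-0.6, -0.2, -2.3]
opening: 0.0158
t 10.5 tcp [0.5504 0.2085 0.172 ] F [-0.6067 -0.2394 -2.2601] open 0.01581670132207976
shift units [0.0018 0.0037 0.3553]
turn units [ 0.002  -0.002  -0.0019]
```

```bash
python3 -m handwheel '[[0,[0,0,0.03],[0,0,0]],[0,[0,0,0.03],[0,0,0]],[0,[0,0,0.03],[0,0,0]],[0,[0,0,0.03],[0,0,0]],[0,[0,0,0],[0,0,0]]]'
python3 - <<'E'
from h import *
go([.5505,.208,.1365],-.232);print(r.get_obs()["torque"])
E
```

```text
time: 11.0
tcp_pos: [0.5506, 0.2084, 0.1595]
tool_rot: [0.993, -0.117, 0.001, 0.001]
contact_force: [-0.3, 0.4, -0.6]
opening: 0.0162
t 11.0 tcp [0.5506 0.2084 0.1595] F [-0.2686  0.381  -0.5931] open 0.016163308444342748
shift units [-0.001   0.0038  0.2298]
turn units [ 0.0015 -0.0029 -0.0021]
[-0.1099  0.0712  0.0037]
```

The foot is about 7 mm inside the socket without contact force, so I continue down.

```bash
python3 -m handwheel '[[0,[0,0,0.04],[0,0,0]],[0,[0,0,0.04],[0,0,0]],[0,[0,0,0.04],[0,0,0]],[0,[0,0,0.04],[0,0,0]],[0,[0,0,0.02],[0,0,0]],[0,[0,0,0],[0,0,0]]]'
python3 - <<'E'
from h import *
go([.5505,.208,.1365],-.232);print(r.get_obs()["torque"])
E
```

```text
time: 11.6
tcp_pos: [0.5506, 0.2083, 0.1397]
tool_rot: [0.993, -0.117, 0.001, 0.001]
contact_force: [-0.0, 0.2, -1.3]
opening: 0.0157
t 11.6 tcp [0.5506 0.2083 0.1397] F [-0.0399  0.1818 -1.3309] open 0.015658189108006367
shift units [-0.0001  0.0035  0.0318]
turn units [ 0.0017 -0.0026 -0.0021]
[-0.0856  0.0819  0.0023]
```

```bash
for k in 1 ; do python3 -m handwheel '[[0,[0,0,0.01],[0,0,0]],[0,[0,0,0.01],[0,0,0]],[0,[0,0,0],[0,0,0]]]'; python3 -m handwheel '[[0,[0,0,0.01],[0,0,0]],[0,[0,0,0],[0,0,0]]]'; python3 -m handwheel '[[0,[0,0,0.01],[0,0,0]],[0,[0,0,0],[0,0,0]]]'; done
```

```text
time: 11.9
tcp_pos: [0.5507, 0.2084, 0.1377]
tool_rot: [0.993, -0.117, 0.001, 0.001]
contact_force: [-0.2, -0.2, -0.7]
opening: 0.0161
time: 12.1
tcp_pos: [0.5508, 0.2084, 0.1369]
tool_rot: [0.993, -0.117, 0.001, 0.001]
contact_force: [-0.1, 0.2, -0.6]
opening: 0.0159
time: 12.3
tcp_pos: [0.5511, 0.2086, 0.1368]
tool_rot: [0.993, -0.117, 0.002, 0.0]
contact_force: [0.4, -0.7, -1.3]
opening: 0.0161
```

```bash
python3 -m handwheel '[[0,[0,0,0.01],[0,0,0]],[0,[0,0,0],[0,0,0]]]'; python3 -m handwheel '[[0,[0,0,0.015],[0,0,0]],[0,[0,0,0],[0,0,0]]]'
```

```text
time: 12.5
tcp_pos: [0.5513, 0.2087, 0.1367]
tool_rot: [0.993, -0.117, 0.002, -0.0]
contact_force: [0.0, 0.6, -1.5]
opening: 0.0156
time: 12.7
tcp_pos: [0.5516, 0.2089, 0.1368]
tool_rot: [0.993, -0.116, 0.003, -0.0]
contact_force: [-0.4, 0.4, -1.0]
opening: 0.016
```

The descent stopped at 0.1368, where full seating is expected (0.1365). Release and rise.

```bash
python3 -m handwheel '[[30,[0,0,0],[0,0,0]],[45,[0,0,0],[0,0,0]],[45,[0,0,0],[0,0,0]],[45,[0,0,0],[0,0,0]],[45,[0,0,0],[0,0,0]],[45,[0,0,-0.1],[0,0,0]],[45,[0,0,-0.2],[0,0,0]],[45,[0,0,-0.3],[0,0,0]],[45,[0,0,-0.3],[0,0,0]],[45,[0,0,-0.2],[0,0,0]],[45,[0,0,0],[0,0,0]]]'
python3 - <<'E'
from h import *
import cv2
go([.42,.245,.24],1.285)
D={}
P=r.camera_info("wrist")["pose"];a=r.grab_frame("wrist");b=r.grab_frame("side");cv2.imwrite("pics/w5.png",a);cv2.imwrite("pics/s5.png",b);np.save("w5.npy",P)
c=cv2.resize(b[120:230,180:320],(560,440));d=cv2.resize(a[:,230:330],None,fx=1,fy=1)
cv2.imwrite("pics/c5.png",np.hstack([c,cv2.resize(a[60:400,180:380],(235,440))]))
E
```

```text
time: 13.8
tcp_pos: [0.5503, 0.2086, 0.2517]
tool_rot: [0.993, -0.117, 0.003, -0.0]
contact_force: [0.1, 0.8, -0.6]
opening: 0.0397
t 13.8 tcp [0.5503 0.2086 0.2517] F [ 0.0788  0.7727 -0.64  ] open 0.03967103972463898
shift units [-1.3523 -0.0526  0.1104]
turn units [ 0.0041 -0.006  -1.9336]
```

View pics/c5.png

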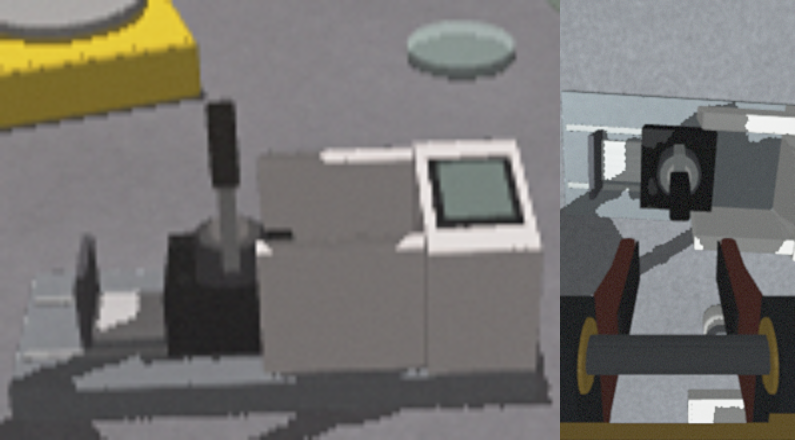

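The side view shows the holder upright and deep in the socket. Next I turn the jaws across the plate, so the body's long side stays clear of the holder.

```bash
python3 -m handwheel '[[15,[-0.2,0,0],[0,0,0]],[15,[-0.4,0,0],[0,0,0]],[15,[-0.4,0,0],[0,0,0]],[15,[-0.2,0,0],[0,0,-0.15]],[15,[0,0,0],[0,0,-0.17]],[15,[0,0,0],[0,0,-0.17]],[15,[0,0,0],[0,0,-0.17]],[15,[0,0,0],[0,0,-0.17]],[15,[0,0,0],[0,0,-0.17]],[15,[0,0,0],[0,0,-0.17]],[15,[0,0,0],[0,0,-0.17]],[15,[0,0,0],[0,0,-0.17]],[15,[0,0,0],[0,0,-0.17]],[15,[0,0,0],[0,0,-0.17]],[15,[0,0,0],[0,0,0]],[15,[0,0,0],[0,0,0]]]'
python3 -c "
from h import *
go([.426,.2447,.12],1.285)"
```

```text
time: 15.5
tcp_pos: [0.4194, 0.2331, 0.2142]
tool_rot: [0.803, 0.595, -0.024, -0.004]
contact_force: [-0.5, 0.1, 0.2]
opening: 0.0131
t 15.5 tcp [0.4194 0.2331 0.2142] F [-0.477   0.1136  0.2106] open 0.013051915003729554
shift units [0.1613 0.0635 0.9359]
turn units [-0.0458  0.0424 -0.0119]
```

```bash
python3 -m handwheel '[[15,[0.1,0,0],[-0.045,0.04,-0.01]],[15,[0.06,0.03,0.15],[0,0,0]],[15,[0,0.03,0.2],[0,0,0]],[15,[0,0,0.2],[0,0,0]],[15,[0,0,0.2],[0,0,0]],[15,[0,0,0.1],[0,0,0]],[15,[0,0,0],[0,0,0]]]'
python3 -c "
from h import *
go([.426,.2447,.048],1.285)"
```

```text
time: 16.2
tcp_pos: [0.4283, 0.2458, 0.117]
tool_rot: [0.806, 0.592, -0.006, -0.0]
contact_force: [0.3, 0.1, -0.1]
opening: 0.0131
t 16.2 tcp [0.4283 0.2458 0.117 ] F [ 0.3443  0.1227 -0.087 ] open 0.013108461522101303
shift units [-0.0108 -0.0131  0.6904]
turn units [-0.0105  0.0124 -0.0228]
```

```bash
python3 -m handwheel '[[15,[0,-0.01,0.15],[-0.01,0.01,-0.02]],[15,[0,0,0.2],[0,0,0]],[15,[0,0,0.2],[0,0,0]],[15,[0,0,0.1],[0,0,0]],[15,[0,0,0.04],[0,0,0]],[15,[0,0,0],[0,0,0]]]'
python3 -c "
from h import *
go([.4642,.2334,.048],1.285)"
```

```text
time: 16.8
tcp_pos: [0.4291, 0.2466, 0.0489]
tool_rot: [0.802, 0.597, 0.001, 0.001]
contact_force: [-0.7, 0.3, 0.1]
opening: 0.0131
t 16.8 tcp [0.4291 0.2466 0.0489] F [-0.6577  0.2752  0.116 ] open 0.013129301294284334
shift units [-0.0259  0.3741  0.0098]
turn units [ 0.0029 -0.0004 -0.0077]
```

```bash
python3 -m handwheel '[[15,[-0.02,0.08,0],[0,0,-0.008]],[15,[0,0.08,0],[0,0,0]],[15,[0,0.05,0],[0,0,0]],[15,[0,0.05,0],[0,0,0]],[15,[0,0.05,0],[0,0,0]],[15,[0,0.05,0],[0,0,0]],[15,[0,0.05,0],[0,0,0]],[15,[0,0.05,0],[0,0,0]],[15,[0,0.05,0],[0,0,0]],[15,[0,0.05,0],[0,0,0]]]'
python3 -c "
from h import *
go([.4642,.2334,.048],1.285)"
```

```text
time: 17.8
tcp_pos: [0.4864, 0.2286, 0.0523]
tool_rot: [0.8, 0.6, 0.001, -0.0]
contact_force: [-2.5, -0.0, 0.9]
opening: 0.0136
t 17.8 tcp [0.4864 0.2286 0.0523] F [-2.5021 -0.017   0.8665] open 0.013580051638457514
shift units [-0.0165 -0.2264  0.0427]
turn units [ 0.0011 -0.0033  0.0013]
```

Contact at about 3 N, so the carriage is sliding.

```bash
python3 -m handwheel '[[15,[-0.01,0.06,0.02],[0,0,0]],[15,[0,0.06,0.02],[0,0,0]],[15,[0,0.06,0],[0,0,0]],[15,[0,0.05,0],[0,0,0]],[15,[0,0.05,0],[0,0,0]]]'; python3 -m handwheel '[[15,[0,0.04,0],[0,0,0]],[15,[0,0.04,0],[0,0,0]]]'; python3 -m handwheel '[[15,[0,0.04,0],[0,0,0]],[15,[0,0.04,0],[0,0,0]]]'
python3 -c "
from h import *
go([.4642,.2334,.048],1.285)"
```

```text
time: 18.3
tcp_pos: [0.5159, 0.2194, 0.0488]
tool_rot: [0.8, 0.6, 0.002, -0.0]
contact_force: [-3.2, 1.6, 2.6]
opening: 0.013
time: 18.5
tcp_pos: [0.5237, 0.2171, 0.0488]
tool_rot: [0.8, 0.6, 0.001, -0.001]
contact_force: [-21.9, 4.2, 11.9]
opening: 0.0131
time: 18.7
tcp_pos: [0.5233, 0.2172, 0.049]
tool_rot: [0.799, 0.601, -0.006, -0.008]
contact_force: [-20.6, 3.4, 11.9]
opening: 0.013
t 18.7 tcp [0.5233 0.2172 0.049 ] F [-20.6414   3.3632  11.906 ] open 0.01296272902437031
shift units [-0.0086 -0.6124  0.0221]
turn units [-0.0258 -0.0011  0.0048]
```

It stopped hard (about 21 N) after about 72 mm, which fits the end stop. I'll back off, rise and check.

```bash
python3 -m handwheel '[[15,[0,-0.03,0],[0,0,0]],[15,[0,-0.15,0],[0,0,0]],[15,[0,-0.25,0],[0,0,0]],[15,[0,-0.25,0],[0,0,0]],[15,[0,-0.1,-0.1],[0,0,0]],[15,[0,0,-0.3],[0,0,0]],[15,[0,0,-0.4],[0,0,0]],[15,[0,0,-0.4],[0,0,0]],[15,[0,-0.1,-0.4],[0,0,0]],[15,[0,-0.1,-0.2],[0,0,0]],[15,[0,0,0],[0,0,0]],[15,[0,0,0],[0,0,0]]]'
python3 - <<'E'
from h import *
import cv2
go([.5,.2,.2])
t=r.grab_frame("top");w=r.grab_frame("wrist");np.save("w6.npy",r.camera_info("wrist")["pose"]);s=r.grab_frame("side")
for n,i in(("t6",t),("w6",w),("s6",s)):cv2.imwrite(f"pics/{n}.png",i)
a=cv2.resize(t[100:290,120:300],(400,422));a=cv2.convertScaleAbs(a,alpha=1.4,beta=20)
a=cv2.copyMakeBorder(a,0,178,0,0,cv2.BORDER_CONSTANT)
b=cv2.resize(s[130:420,170:390],(400,527));b=cv2.copyMakeBorder(b,0,73,0,0,cv2.BORDER_CONSTANT)
cv2.imwrite("pics/c6.png",np.hstack([a,b]))
t0=cv2.imread("pics/top0.png");d=cv2.absdiff(t,t0).max(2)
for nm,(u,v) in dict(bottle=(277,118),jar=(283,207),beaker=(293,296),square=(370,208)).items():
    print(nm,(d[v-25:v+25,u-22:u+22]>40).sum())
E
```

```text
time: 19.9
tcp_pos: [0.4363, 0.2409, 0.2407]
tool_rot: [0.801, 0.599, 0.0, -0.002]
contact_force: [-1.0, -1.2, -0.7]
opening: 0.0134
t 19.9 tcp [0.4363 0.2409 0.2407] F [-0.9922 -1.1684 -0.7224] open 0.013429771489111841
shift units [-0.2134  0.728   0.4043]
bottle 0
jar 0
beaker 0
square 0
```

View pics/c6.png

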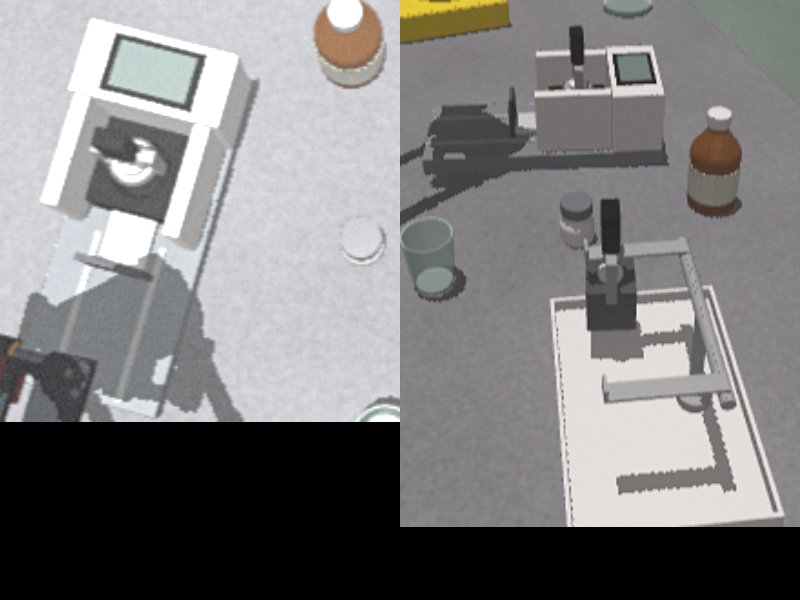

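The top view shows the block at the back of the bay with the holder upright in it. The square holder still hangs, and the bottle, jar and beaker pixels are unchanged. Handing in.

```bash
python3 -c "
from bench import r
print(r.job_done(), r.get_obs()['time'])"
```

```text
the job is handed in; nothing more can be done
the job is handed in; nothing more can be done
```

The round holder is now in the photometer's socket and the carriage is pushed home. I handed the job in at about 20 s, against the 64 s limit. The sequence was:
- **Freeing:** I gripped the round holder, lifted it about 20 mm and drew it about 75 mm off its hook.
- **Placing:** I lowered it slowly into the socket and let go.
- **Pushing:** I pushed the plate with nearly shut fingers.

**Last checks:**
- **Seating:** The descent stopped at TCP height 0.1368 m, against 0.1365 m expected at full depth. The pictures show the holder upright. The wrist force showed no clear rise at bottom contact, so seating depth rests on the height and the pictures.
- **Carriage:** It slid about 72 mm at roughly 3 N and then stopped hard at about 21 N. The last picture shows the block at the rear of the bay. I inferred the end stop from the force and travel, because there was no direct reading of the carriage position.
- **Other objects:** In the last top view the regions around the square holder, bottle, jar and beaker showed no change from the start. The square holder still hangs, and the arm was clear of everything.

**One disagreement:** My first top-view estimate of the socket was about 5 mm off in y from the wrist views, because I had included the block's side face. I used the wrist fits from two heights, which agreed with each other, and the corrected top view was consistent with them.

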